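# Press the lid home and tip the canister over the saucer to check it

## Task

One of the three canisters in the rack has its lid standing proud: press that lid down until it is fully home, while the canister stands in the rack. Then draw this canister up out of the rack and hold it over the saucer, leaning at least 40 degrees from upright, its lid above the saucer and every part of it at least 10 cm above the worktop, so that one can see whether the lid stays tight. Finish while still holding it still there in the gripper, clear of everything else; leave the other canisters in the rack and do not disturb the saucer or the other things.

Things in the scene. Friction and masses are not known exactly. Their poses are not given: they have to be found in the camera images.
- canister: the canister to handle, the one whose lid stands proud: an upright steel cylinder, 44 mm in diameter, 96 mm tall without lid, 0.18 to 0.34 kg, in any of the rack's three places. Origin: centre of its underside, z along its axis to the lid. In the rack its underside is 8 mm above the worktop; its side is free to grip from the rack's top (36 mm above its underside) up to 88 mm
- lid_top (a point): centre of the top face of that canister's lid. The lid is a light wooden disc, 39 mm in diameter and 12 mm thick, on a cork stopper; its top is 118 mm minus the joint value above the canister's underside, so 108 mm when fully home
- canister_lid (a joint): how far that lid has been pushed in, in m: at the start 0 to 0.003 (7 to 10 mm of gap under the lid), 0.010 fully home with no gap. It resists with about 6 N, more if pushed fast (40 N per m/s), and stays where it is left
- rack: wooden rack, fixed, 80 mm deep (its x), 236 mm long (its y) and 44 mm high: a foot board 8 mm thick and, 34 to 44 mm up, a board with three round holes of 48 mm in a row along its y, at -80, 0 and +80 mm. Origin at the centre of its underside
- neighbour_1: another canister in the rack, of the same kind but with its lid fully home, 108 mm tall; loose; to be left there. Origin at the centre of its underside, z up
- neighbour_2: the third canister in the rack, like neighbour_1; to be left there. Origin at the centre of its underside, z up
- saucer: white saucer, 150 mm in diameter, 18 mm high, loose on the worktop, to the robot's left or right, on the other side from the rack. Origin at the centre of its underside
- teaspoon: steel teaspoon, 130 x 27 x 11 mm, lying between rack and saucer, its long axis x; a bystander. Origin at the centre of its underside
- salt_shaker: glass salt shaker with a steel top, 44 mm in diameter, 90 mm tall, a bystander behind the teaspoon. Origin at the centre of its underside
- sugar_jar: small glass jar with a wooden lid, 59 mm in diameter, 78 mm tall, a bystander further back. Origin at the centre of its underside

How it is judged:
On the way, in this order (a step that is already met when the one before it is completed fails the run):
1. the lid is pressed fully home while its canister stands in the rack (value of joint canister_lid above 0.0088 m and z of canister in the frame of rack below 0.02 m and angle between canister's own z axis and vertical below 0.15 rad), for 0.1 s.
2. the canister is drawn up out of the rack, in the gripper (z of canister in the frame of rack above 0.05 m and contact force between the fingers and canister above 1 N), for 0.1 s.
At the end, for the whole second after the job is handed in: Held still in the gripper: leaning at least 40 degrees, lid home (within 1.5 mm), lid centre within 70 mm of the saucer's centre in plan, underside centre and lid more than 10 cm above the worktop, touching nothing else; the other canisters stand in the rack, the saucer lies flat (value of joint canister_lid above 0.0085 m and angle between canister's own z axis and vertical above 0.69 rad and height (world z) of each of canister, lid_top above 0.1 m and horizontal distance between lid_top and saucer below 0.07 m and linear speed of canister below 0.03 m/s and angular speed of canister below 0.2 rad/s and contact force between the fingers and canister above 1 N and contact force between canister and rack below 0.1 N and contact force between canister and saucer below 0.1 N and contact force between canister and neighbour_1 below 0.1 N and contact force between canister and neighbour_2 below 0.1 N and contact force between canister and salt_shaker below 0.1 N and z of each of neighbour_1, neighbour_2 in the frame of rack below 0.02 m and angle between each of neighbour_1, neighbour_2's own z axis and vertical below 0.15 rad and angle between saucer's own z axis and vertical below 0.1 rad); the arm keeps its last pose, push and grip.
It fails at once if another canister is lifted out of the rack (distance of any of neighbour_1, neighbour_2 from where it was at the start of the episode above 0.03 m).
It fails at once if the saucer is pushed about (over 3 cm) (distance of saucer from where it was at the start of the episode above 0.03 m).
It fails at once if a bystander is pushed about (over 3 cm) or knocked over (distance of any of teaspoon, salt_shaker, sugar_jar from where it was at the start of the episode above 0.03 m or angle between any of salt_shaker, sugar_jar's own z axis and vertical above 0.5 rad).
It also fails if it takes over 45 s, if anything falls off the work surface, if the arm or the gripper's body presses on something with over 40 N, if the wrist force passes 120 N, or if a joint passes its speed limit or range.

## Robot

A 6-joint arm with a two-finger parallel gripper is mounted at the origin on a cart in front of the work surface, level with it; the furniture and walls round the work are solid. World frame = base frame: x ahead of the robot, y to its left, z up, the work surface at z = 0. Lengths are in m, angles in rad, forces in N, time in s.
With the tool pointing down it reaches from about 0.35 to 0.975 m from the base axis. Payload 4.9 kg.
Tool frame: the origin (TCP) lies between the finger pads; the fingertips stand 19 mm ahead of it and the grasp point (between the pads) is the TCP; z points along the fingers, y is the line along which they close (so a half turn about z gives the same grasp; the last joint's range is limited). The gripper opens to 85 mm and grips with 20 to 120 N. Pads are 22 mm wide; open, the fingers measure 114 mm over their backs; the gripper's body (76 mm by 85 mm) begins 54 mm behind the grasp point. The pads swing forward as they close: fully open they stand 13 mm farther back than shut.
Start: joints at [-1.443, 0.053, 1.613, -0, 1.476, -0.119], TCP at [0.153, -0.606, 0.25] pointing down, gripper open.
Joint ranges: [-3.01, 3.01], [-1.01, 2.22], [0.06, 2.58], [-1.02, 4.17], [0.09, 2.62], [-3.14, 3.14]. Speed limits (rad/s): [2.57, 2.57, 3.14, 3.14, 3.14, 3.14].

## Interface

Orientations are given as a rotation vector (axis times angle).
In Python, from station import ctrl gives the robot as it stands. The module is installed in compiled form; this text tells all that it offers.
- The arm moves only by the tool servo_tool, never from a script. Its argument "increments" is a list that holds one entry, the list of rows, each a list of 5 numbers: the finger opening in cm, from 0 to 8.54, then the shift along the tool's x, y, z in cm, then the turn about the tool's z in degrees. A call has 1 to 5 rows; each row is the pose to reach, as a shift and turn from the pose commanded when the call began, along the tool's axes at that moment; what a row does not reach only later rows make up. A row lasts 1/10 s, in which the tool goes at most 50 mm and 8.59 degrees, less where a joint would pass 70% of its speed; a pose out of reach is approached as far as the arm can. A call with a gripper value outside its range is refused whole. The fingers move at their own pace and stop on an object; "newtons" is the grip in N (left out, the last holds). Time passes only in rows, so rows that repeat a pose let the fingers close. It gives the time, the measured TCP pose, the force, the opening and the grip force at its end, in the units of the state.
- ctrl.get_obs(): the state, without advancing time (a new reading comes with each control period).
- ctrl.get_image(name): name is "side" or "top" or "wrist"; returns a dict with "img" (480x640x3 uint8, red, green, blue), "fx", "fy", "cx", "cy" (pixels), "rvec" (rotation vector, rad) and "tvec" (3), from world to camera coordinates, as OpenCV has them; the wrist camera has in their place "mount" (4x4, takes a point from camera to tool coordinates, whose origin is the TCP and whose axes are the flange's). Camera axes: x right, y down, z forward; pixel columns grow to the right and rows downward; lengths in m; the calibration is good to about 2 mm. A picture is of the moment at which its call begins: read the wrist's pose just before it. There is no depth.
- ctrl.finish_job(): hands the job in; it is judged then, once.
The state is a dict: "t": time; "q": joint angles; "dq": joint speeds; "effort": joint torques, N m; "tool_pos": TCP position; "tool_rot": TCP orientation; "contact_force": force on the tool from outside, world axes, zero at the start; "wrist_torque": the same for the moment, N m; "opening": finger opening in m; "grip_force": force on a finger pad.
Only numpy, scipy, OpenCV 4.12 (cv2) and the standard library are available. Lean on these libraries where they do the work, as an engineer would, in place of code of your own. Each camera call takes 0.05 s, during which the arm holds its last target. There are 200 camera calls.

## Working session

There is one attempt and no reset: what is moved stays moved. The work goes in short steps, Python scripts to look and compute and a tool call to move; the robot and the scene stay as the last step left them, time stands still between calls to the robot, and variables do not carry over. Pictures are saved under pics/ and viewed, at most 10 in all, crops included, and the job is handed in when it is done.

Besides the shell and the picture viewer there is one more tool, called after "Call:" as name([rows], argument=value, ...), one row to a line, values as JSON. servo_tool: Moves the arm, as the interface text tells. Its arguments: {"type":"object","properties":{"increments":{"type":"array"},"newtons":{"type":"number"}},"required":["increments"]}

```bash
mkdir -p pics; cat > h.py <<'E'
import numpy as np, cv2
from scipy.spatial.transform import Rotation as R
from station import ctrl
def cam(name):
    o=ctrl.get_obs(); d=ctrl.get_image(name)
    K=np.array([[d['fx'],0,d['cx']],[0,d['fy'],d['cy']],[0,0,1.]])
    if 'mount' in d:
        T=np.eye(4);T[:3,:3]=R.from_rotvec(o['tool_rot']).as_matrix();T[:3,3]=o['tool_pos'];T=T@np.array(d['mount'])
        Rc,c=T[:3,:3],T[:3,3]
    else:
        M=R.from_rotvec(np.array(d['rvec']).ravel()).as_matrix();Rc=M.T;c=-M.T@np.array(d['tvec']).ravel()
    return d['img'],K,Rc,c
def ray(K,Rc,c,u,v,z):
    r=Rc@np.linalg.solve(K,[u,v,1.]); return c+r*(z-c[2])/r[2]
def proj(K,Rc,c,p):
    q=K@(Rc.T@(np.array(p)-c)); return q[:2]/q[2]
E
python3 - <<'E'
from h import *
for n in('top','side'):
    im,K,Rc,c=cam(n); cv2.imwrite(f'pics/{n}0.png',im[:,:,::-1]); print(n,c.round(3),Rc[:,2].round(3))
    np.savez(n+'0.npz',im=im,K=K,Rc=Rc,c=c)
o=ctrl.get_obs();print(o)
print(R.from_rotvec(o['tool_rot']).as_matrix().round(3))
E
```

```text
top [0.462 0.    1.066] [ 0.144 -0.016 -0.989]
side [ 0.583 -0.896  0.441] [ 0.029  0.933 -0.359]
{'t': 0.1, 'q': array([-1.44297590e+00,  5.32984168e-02,  1.61420303e+00, -2.06902819e-05,
        1.47601618e+00, -1.19017865e-01]), 'dq': array([ 3.82459822e-04, -2.70591276e-03, -3.07312708e-03, -7.20616774e-07,
       -2.13291744e-03,  7.83269808e-04]), 'effort': array([-1.56442275e-03, -3.94906569e+01, -3.71362317e+01, -2.36736978e-04,
        3.98070508e-03, -2.09399751e-06]), 'tool_pos': array([ 0.15262551, -0.60550844,  0.24915356]), 'tool_rot': array([-3.11578559e+00, -3.86515214e-01,  4.56313573e-05]), 'contact_force': array([-0.60951279, -0.13791213, -0.08711124]), 'wrist_torque': array([ 0.06174168,  0.01096767, -0.03563735]), 'grip_force': 0.0, 'opening': 0.08519007946876159}
[[ 0.97   0.244 -0.   ]
 [ 0.244 -0.97   0.002]
 [ 0.    -0.002 -1.   ]]
```

View pics/top0.png

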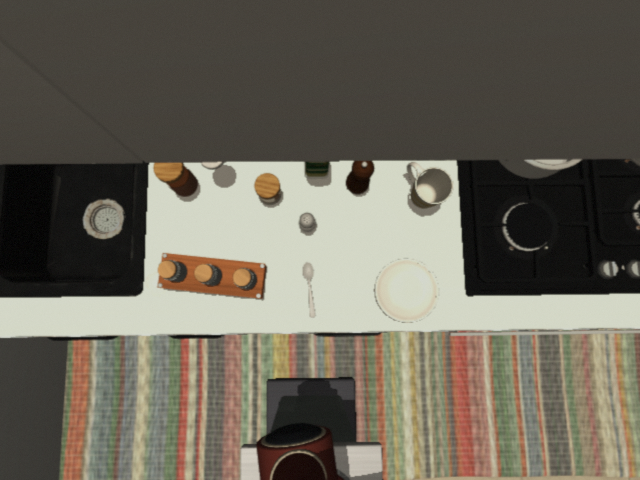

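View pics/side0.png

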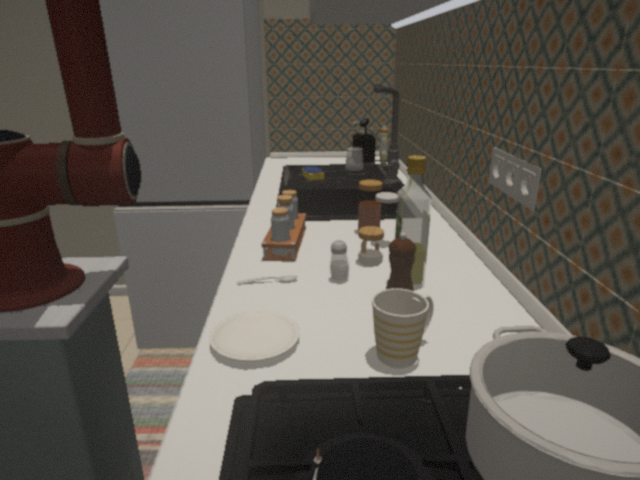

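```bash
python3 - <<'E'
from h import *
d=np.load('top0.npz');a=d['K'],d['Rc'],d['c']
for n,u,v,z in[('c1',172,269,.116),('c2',207,272,.116),('c3',245,277,.116),('rTL',162,256,.044),('rTR',265,263,.044),('rBR',262,298,.044),('rBL',158,290,.044),('saucer',407,290,.01),('salt',307,218,.09),('spoon',309,290,.01),('jar',267,184,.078)]: print(n,ray(*a,u,v,z).round(3))
b=np.load('side0.npz')
im=cv2.resize(b['im'][180:270,250:320],None,fx=8,fy=8,interpolation=cv2.INTER_CUBIC)
im2=cv2.resize(d['im'][245:305,150:275],None,fx=5,fy=5,interpolation=cv2.INTER_CUBIC)
W=np.zeros((600,800,3),np.uint8);W[:300,:625]=im2[:300];
cv2.imwrite('pics/crop1.png',cv2.resize(im,(460,590))[:,:,::-1])
E
```

```text
c1 [0.543 0.29  0.116]
c2 [0.535 0.216 0.116]
c3 [0.524 0.136 0.116]
rTL [0.579 0.336 0.044]
rTR [0.56  0.101 0.044]
rBR [0.481 0.107 0.044]
rBL [0.502 0.342 0.044]
saucer [ 0.496 -0.23   0.01 ]
salt [0.655 0.003 0.09 ]
spoon [0.498 0.001 0.01 ]
jar [0.736 0.093 0.078]
```

View pics/crop1.png

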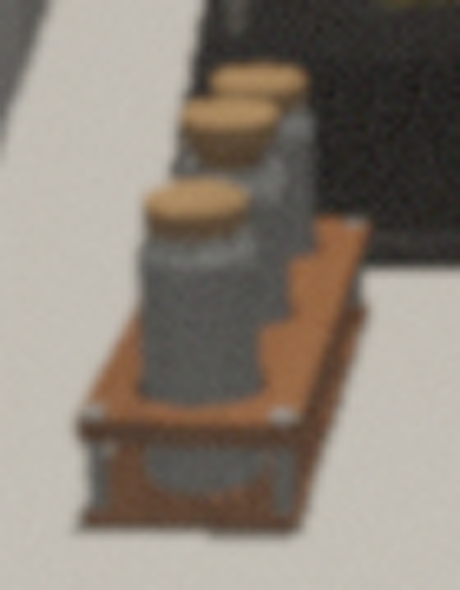

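The middle canister shows a cork band under its lid at crop (230,155), so it is the proud one. The other two lids sit directly on their canisters. Next I'll move over the rack for a close look.

Call:
servo_tool([
  [[8.5,4.1,-2.86,0,0],[8.5,8.2,-5.7,0,0],[8.5,12.3,-8.6,0,0],[8.5,16.4,-11.4,0,0],[8.5,20.5,-14.3,0,0]],
])

```text
t: 0.6
tool_pos: [0.3172, -0.4156, 0.2498]
tool_rot: [-3.117, -0.386, 0.0]
contact_force: [0.0, -0.8, 0.3]
opening: 0.0851
grip_force: 0.0
```

Call:
servo_tool([
  [[8.5,4.1,-2.86,0,6],[8.5,8.2,-5.7,0,12],[8.5,12.3,-8.6,0,18.7]],
])

```text
t: 0.9
tool_pos: [0.4153, -0.3023, 0.25]
tool_rot: [-3.139, 0.133, 0.0]
contact_force: [-0.2, 0.2, -0.3]
opening: 0.085
grip_force: 0.0
```

Call:
servo_tool([
  [[0,0,-5,0,0],[0,0,-10,0,0],[0,0,-15,0,0],[0,-0.5,-20,0,0],[0,-0.5,-25,0,0]],
])

```text
t: 1.4
tool_pos: [0.4286, -0.0529, 0.2499]
tool_rot: [-3.139, 0.126, 0.0]
contact_force: [1.1, 0.1, -0.3]
opening: 0.0118
grip_force: 0.0
```

Call:
servo_tool([
  [[0,0,-5,0,0],[0,0,-10,0,0],[0,0,-15,0,0],[0,0,-20,0,0],[0,0,-25,0,0]],
])

```text
t: 1.9
tool_pos: [0.4487, 0.1965, 0.25]
tool_rot: [3.139, -0.124, 0.0]
contact_force: [0.1, -0.8, -0.3]
opening: 0.0005
grip_force: 0.0
```

```bash
python3 - <<'E'
from h import *
im,K,Rc,c=cam('wrist'); cv2.imwrite('pics/w1.png',im[:,:,::-1]); np.savez('w1.npz',im=im,K=K,Rc=Rc,c=c)
o=ctrl.get_obs();print(c,Rc[:,2],o['tool_pos'],o['t'],proj(K,Rc,c,o['tool_pos']),proj(K,Rc,c,[.5305,.2215,.124]))
E
```

```text
[0.51458617 0.19165193 0.3738822 ] [-0.25832127  0.01983772 -0.96585536] [0.44817087 0.20265717 0.24994065] 1.95 [304.2253851  315.50941588] [274.74723324 127.59725988]
```

View pics/w1.png

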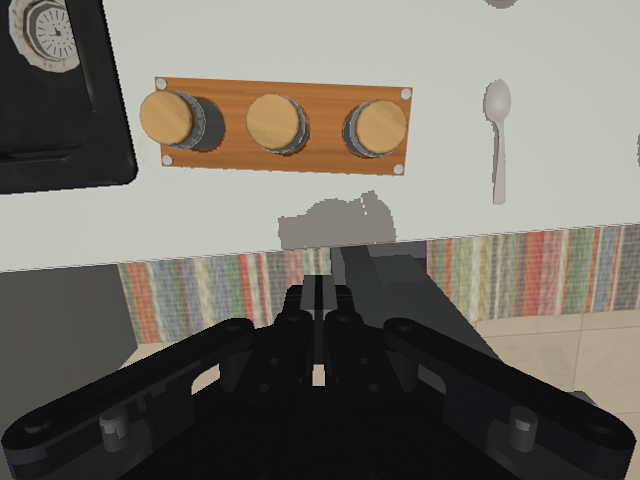

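```bash
python3 - <<'E'
from h import *
d=np.load('w1.npz');a=d['K'],d['Rc'],d['c'];im=d['im']
hsv=cv2.cvtColor(im,cv2.COLOR_RGB2HSV); 
for p in[(166,117),(272,122),(380,127),(230,100)]: print(hsv[p[1],p[0]])
m=cv2.inRange(hsv,(12,70,165),(25,200,255));m[190:]=0;m=cv2.morphologyEx(m,cv2.MORPH_OPEN,np.ones((5,5)))
for c in cv2.findContours(m,cv2.RETR_EXTERNAL,cv2.CHAIN_APPROX_NONE)[0]:
    if cv2.contourArea(c)<800: continue
    (u,v),ax,an=cv2.fitEllipse(cv2.convexHull(c))
    for z in(.116,.124):
        # diameter at height along image u
        print((round(u,1),round(v,1)),ax,z,ray(*a,u,v,z).round(4),[round(float(np.linalg.norm(ray(*a,u-k/2,v,z)-ray(*a,u+k/2,v,z)))*1e3,1) for k in ax])
for u,v in[(161,84),(406,94),(399,170),(167,160)]: print('screw',ray(*a,u,v,.044).round(4))
E
```

```text
[ 17 121 185]
[ 18 123 187]
[ 17 121 185]
[ 13 161 166]
(326.3, 121.5) (33.42205047607422, 55.878822326660156) 0.116 [0.5323 0.1842 0.116 ] [24.6, 41.1]
(326.3, 121.5) (33.42205047607422, 55.878822326660156) 0.124 [0.5317 0.1844 0.124 ] [23.8, 39.8]
(381.3, 126.1) (48.28167724609375, 51.34487533569336) 0.116 [0.5259 0.144  0.116 ] [35.6, 37.9]
(381.3, 126.1) (48.28167724609375, 51.34487533569336) 0.124 [0.5255 0.1454 0.124 ] [34.5, 36.7]
(260.7, 117.1) (54.151371002197266, 77.71630096435547) 0.116 [0.5391 0.2319 0.116 ] [39.7, 56.9]
(260.7, 117.1) (54.151371002197266, 77.71630096435547) 0.124 [0.5384 0.2306 0.124 ] [38.4, 55.2]
(163.8, 117.2) (46.74065399169922, 53.781246185302734) 0.116 [0.5446 0.3027 0.116 ] [34.2, 39.4]
(163.8, 117.2) (46.74065399169922, 53.781246185302734) 0.124 [0.5437 0.2992 0.124 ] [33.2, 38.2]
(332.9, 92.8) (11.76018238067627, 161.5887908935547) 0.116 [0.5514 0.178  0.116 ] [8.5, 116.4]
(332.9, 92.8) (11.76018238067627, 161.5887908935547) 0.124 [0.5502 0.1784 0.124 ] [8.2, 112.7]
screw [0.5816 0.3305 0.044 ]
screw [0.5554 0.1071 0.044 ]
screw [0.4869 0.1147 0.044 ]
screw [0.5141 0.3384 0.044 ]
```

Call:
servo_tool([
  [[0,4.2,-1.3,0,1.2],[0,8.45,-2.65,0,2.3],[0,8.45,-2.65,4,2.3],[0,8.45,-2.65,7.5,2.3],[0,8.45,-2.65,8.5,2.3]],
])

```text
t: 2.45
tool_pos: [0.5327, 0.2133, 0.1597]
tool_rot: [3.133, -0.188, -0.014]
contact_force: [-0.3, -0.3, -0.4]
opening: 0.0003
grip_force: 0.0
```

Call:
servo_tool([
  [[0,0,0,0.3,0],[0,0,0,0.6,0],[0,0,0,0.8,0],[0,0,0,1.0,0],[0,0,0,1.0,0]],
])

```text
t: 2.95
tool_pos: [0.536, 0.2142, 0.1563]
tool_rot: [-3.135, 0.188, -0.002]
contact_force: [-0.0, -1.0, 0.2]
opening: -0.0001
grip_force: 0.0
```

```bash
python3 - <<'E'
from h import *
im,K,Rc,c=cam('wrist'); cv2.imwrite('pics/w2.png',im[:,:,::-1])
o=ctrl.get_obs();print(o['tool_pos'],o['contact_force'],o['tool_rot'])
E
```

```text
[0.53595508 0.21418144 0.15620259] [-0.24372351  0.39802592 -0.24668875] [-3.13550444e+00  1.87852802e-01 -2.17116035e-03]
```

View pics/w2.png

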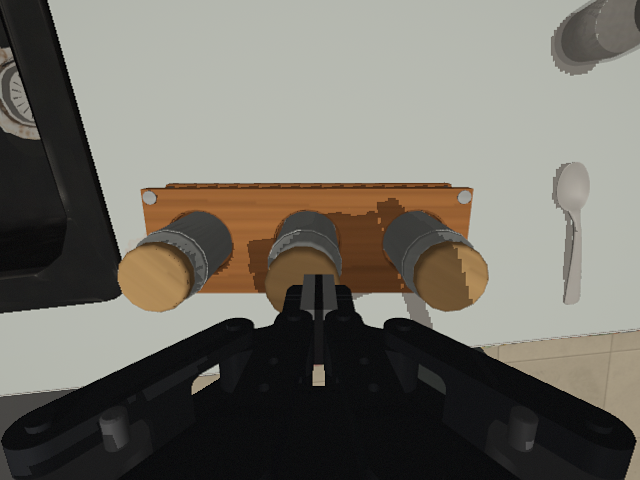

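The lid centre is at about u=303 and the finger axis at u=319, so the tool is about 8 mm off in y, which matches the computed error. I'll correct that and press.

Call:
servo_tool([
  [[0,-0.2,-0.8,0,0],[0,-0.2,-0.8,0.4,0],[0,-0.2,-0.8,0.8,0],[0,-0.2,-0.8,1.1,0],[0,-0.2,-0.8,1.3,0]],
])

```text
t: 3.5
tool_pos: [0.5349, 0.2224, 0.1428]
tool_rot: [-3.136, 0.188, -0.001]
contact_force: [-0.4, 0.3, 6.3]
opening: -0.0001
grip_force: 3.1
```

Call:
servo_tool([
  [[0,0,0,0.2,0],[0,0,0,0.4,0],[0,0,0,0.6,0],[0,0,0,0.75,0],[0,0,0,0.8,0]],
])

```text
t: 4.0
tool_pos: [0.5352, 0.2224, 0.1356]
tool_rot: [-3.135, 0.188, -0.002]
contact_force: [-1.4, -0.9, 5.2]
opening: -0.0002
grip_force: 3.0
```

Still 5–6 N, so the lid is still sliding. I'll continue until the force rises.

Call:
servo_tool([
  [[0,0,0,0.1,0],[0,0,0,0.2,0],[0,0,0,0.3,0],[0,0,0,0.3,0]],
])

```text
t: 4.4
tool_pos: [0.5366, 0.2228, 0.1352]
tool_rot: [-3.134, 0.188, -0.007]
contact_force: [-2.5, 0.1, 14.0]
opening: -0.0
grip_force: 6.8
```

Call:
servo_tool([
  [[0,0,0,0.2,0],[0,0,0,0.3,0],[0,0,0,0.3,0]],
])

```text
t: 4.7
tool_pos: [0.5384, 0.2233, 0.1354]
tool_rot: [-3.133, 0.188, -0.014]
contact_force: [-5.2, -0.4, 22.8]
opening: -0.0003
grip_force: 11.2
```

Call:
servo_tool([
  [[0,0,0,-2,0],[4,0,0,-5.5,0],[6.5,0,0,-5.5,0],[6.5,0,0,-5.5,0],[6.5,0,0,-5.5,0]],
])

```text
t: 5.2
tool_pos: [0.5339, 0.222, 0.1818]
tool_rot: [3.135, -0.188, -0.003]
contact_force: [-0.1, -0.1, -0.2]
opening: 0.0581
grip_force: 0.0
```

Call:
servo_tool([
  [[6.5,0,0,0,0],[6.5,0,0,0,0]],
])

```text
t: 5.4
tool_pos: [0.5339, 0.222, 0.1818]
tool_rot: [3.135, -0.188, -0.004]
contact_force: [0.4, 1.3, 0.4]
opening: 0.0646
grip_force: 0.0
```

```bash
python3 - <<'E'
from h import *
im,K,Rc,c=cam('wrist'); cv2.imwrite('pics/w3.png',im[:,:,::-1])
o=ctrl.get_obs();print(o['tool_pos'],o['contact_force'],o['tool_rot'],o['opening'])
for u,v in((150,198),(464,198)): print(ray(K,Rc,c,u,v,.044))
E
```

```text
[0.53406008 0.22207038 0.18209739] [ 0.15297965 -0.88771222  0.4953753 ] [ 3.13531843e+00 -1.88053710e-01 -2.85767880e-03] 0.06486063283105131
[0.57650991 0.35090412 0.044     ]
[0.54684949 0.10450002 0.044     ]
```

View pics/w3.png

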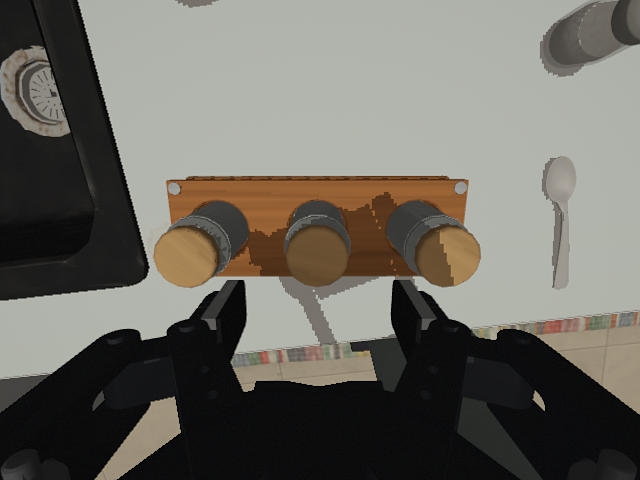

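Call:
servo_tool([
  [[6.5,0,0,4,0],[6.5,0,0,7,0],[6.5,0,0,9,0],[6.5,0,0,10.5,0],[6.5,0,0,11.1,0]],
])

```text
t: 5.95
tool_pos: [0.541, 0.2242, 0.0818]
tool_rot: [-3.134, 0.187, -0.02]
contact_force: [-12.1, 4.2, 52.9]
opening: 0.065
grip_force: 24.5
```

Call:
servo_tool([
  [[3.5,0,0,0,0],[3.5,0,0,0,0],[3.5,0,0,0,0],[3.5,0,0,0,0]],
], newtons=40)

```text
t: 6.35
tool_pos: [0.5383, 0.2226, 0.0768]
tool_rot: [-3.135, 0.188, -0.013]
contact_force: [0.2, -1.6, 14.2]
opening: 0.0432
grip_force: 39.1
```

Something resisted during the descent, probably the finger linkages on the neighbours' lids. The canister is gripped now (opening 43 mm), so I'll lift gently and look.

Call:
servo_tool([
  [[3.5,0,0,-1,0],[3.5,0,0,-2,0],[3.5,0,0,-4,0],[3.5,0,0,-6,0],[3.5,0,0,-8,0]],
])

```text
t: 6.85
tool_pos: [0.5332, 0.2219, 0.1512]
tool_rot: [3.135, -0.188, -0.006]
contact_force: [0.1, 0.5, -3.5]
opening: 0.0429
grip_force: 42.4
```

```bash
python3 - <<'E'
from h import *
im,K,Rc,c=cam('wrist'); im2=cam('side')[0]
o=ctrl.get_obs();print(o['t'],o['tool_pos'],o['contact_force'],o['tool_rot'],o['opening'],o['grip_force'])
W=np.zeros((480,800,3),np.uint8);W[:300,:400]=cv2.resize(im,(400,300));W[:480,400:]=cv2.resize(im2[110:290,200:350],(400,480))
cv2.imwrite('pics/w4.png',W[:,:,::-1])
E
```

```text
6.95 [0.53561974 0.22263542 0.15447322] [ 1.45123409 -0.21809197 -2.92466878] [-3.13469414  0.18775134 -0.00545198] 0.042740951659370294 42.46177194756456
```

View pics/w4.png

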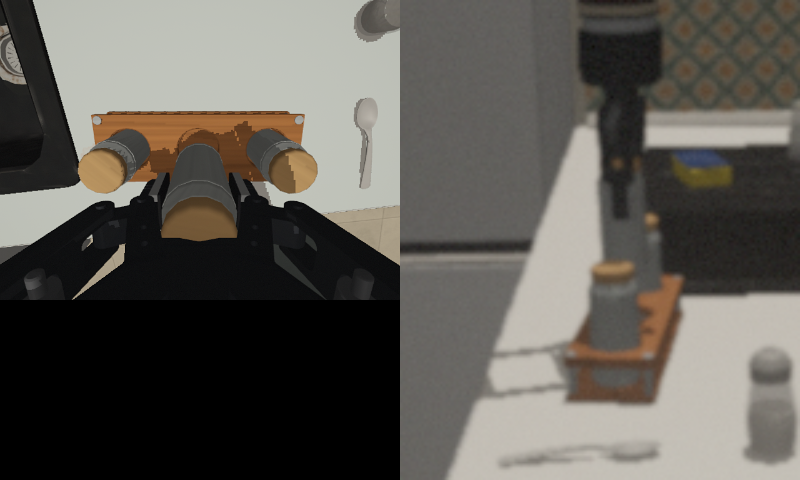

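Call:
servo_tool([
  [[3.5,-2.5,0,0,0],[3.5,-5,0,0,0],[3.5,-7,0,0,0],[3.5,-7.2,0,0,0],[3.5,-7.2,0,2,0]],
])

```text
t: 7.45
tool_pos: [0.4642, 0.2314, 0.1336]
tool_rot: [-3.134, 0.187, -0.007]
contact_force: [0.6, -0.0, -3.1]
opening: 0.0429
grip_force: 42.5
```

Call:
servo_tool([
  [[3.5,0,0,2,0],[3.5,0,0,3.5,0],[3.5,0,0,4.0,0],[3.5,0,0,4.0,0]],
])

```text
t: 7.85
tool_pos: [0.4625, 0.2305, 0.0908]
tool_rot: [3.135, -0.188, -0.004]
contact_force: [-0.4, -0.1, -2.9]
opening: 0.0434
grip_force: 42.4
```

Call:
servo_tool([
  [[3.5,0.7,0,0,0],[3.5,1.2,0,0,0],[3.5,1.7,0,0,0],[3.5,2.2,0,0,0],[3.5,2.7,0,0,0]],
])

```text
t: 8.35
tool_pos: [0.4883, 0.2281, 0.0929]
tool_rot: [-3.136, 0.188, 0.01]
contact_force: [-10.9, 0.5, 4.8]
opening: 0.0429
grip_force: 44.2
```

Call:
servo_tool([
  [[3.5,0.5,0,0,0],[3.5,1.0,0,0,0],[3.5,1.5,0,0,0],[3.5,2.0,0,0,0],[3.5,2.6,0,0,0]],
])

```text
t: 8.85
tool_pos: [0.5141, 0.2247, 0.0919]
tool_rot: [3.136, -0.188, -0.009]
contact_force: [-7.4, 1.2, -2.4]
opening: 0.0428
grip_force: 40.9
```

```bash
python3 - <<'E'
from h import *
im,K,Rc,c=cam('wrist'); im2=cam('side')[0]
o=ctrl.get_obs();print(o['t'],o['tool_pos'],o['contact_force'],o['tool_rot'],o['opening'],o['grip_force'])
W=np.zeros((480,800,3),np.uint8);W[:300,:400]=cv2.resize(im,(400,300));W[:480,400:]=cv2.resize(im2[110:290,200:350],(400,480))
cv2.imwrite('pics/w5.png',W[:,:,::-1])
E
```

```text
8.95 [0.5150104  0.22460101 0.09222537] [-5.41806545  1.36264285 -0.66463002] [ 3.13583098 -0.18852974 -0.00615571] 0.04301856029347058 40.8676222153008
```

View pics/w5.png

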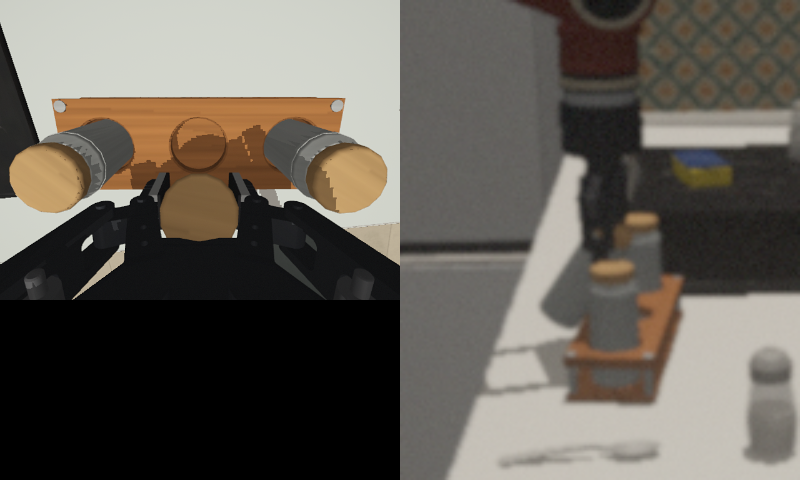

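The canister has leaned about 45° in the grip, with its bottom out in front of the rack and lid at the wrist view (200,205). I'll push a little further for margin, then grip harder and lift.

Call:
servo_tool([
  [[3.5,0.4,0,0,0],[3.5,0.8,0,0,0],[3.5,0.8,0,0,0]],
])

```text
t: 9.25
tool_pos: [0.5231, 0.2236, 0.0923]
tool_rot: [3.136, -0.188, -0.004]
contact_force: [-4.8, 0.6, -1.8]
opening: 0.0428
grip_force: 40.8
```

Call:
servo_tool([
  [[3.5,0,0,0,0],[3.5,0,0,-2,0],[3.5,0,0,-6,0],[3.5,0,0,-11,0],[3.5,0,0,-16,0]],
], newtons=80)

```text
t: 9.75
tool_pos: [0.5242, 0.2233, 0.2545]
tool_rot: [-3.136, 0.188, -0.004]
contact_force: [1.3, 0.1, -3.3]
opening: 0.042
grip_force: 82.1
```

```bash
python3 - <<'E'
from h import *
im,K,Rc,c=cam('wrist'); im2,K2,R2,c2=cam('side')
o=ctrl.get_obs();print(o['t'],o['tool_pos'],o['contact_force'],o['tool_rot'],o['opening'],o['grip_force'],o['q'])
print(proj(K2,R2,c2,o['tool_pos']))
W=np.zeros((480,800,3),np.uint8);W[:300,:400]=cv2.resize(im,(400,300));W[:480,400:]=cv2.resize(im2[110:290,200:350],(400,480))
cv2.imwrite('pics/w6.png',W[:,:,::-1]);np.savez('s6.npz',im=im2,K=K2,Rc=R2,c=c2)
E
```

```text
9.85 [0.52890797 0.22474837 0.26411751] [ 1.31672316  0.19912651 -1.66895762] [-3.12954093  0.18786069 -0.03115255] 0.042110975589133355 82.2500314383069 [ 2.72592558e-01 -8.74256106e-02  1.72836613e+00 -5.69169184e-04
  1.47982388e+00  1.96334718e+00]
[280.21195732 139.60429183]
```

View pics/w6.png

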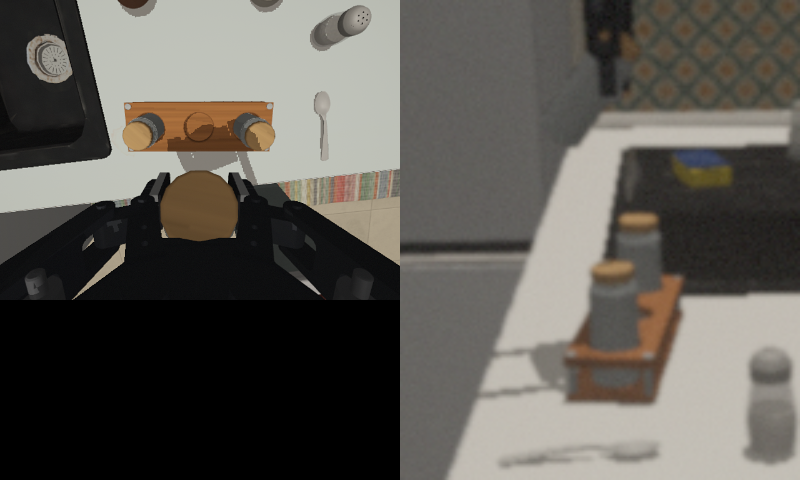

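Call:
servo_tool([
  [[3.5,0,2,0,0],[3.5,0,6,0,0],[3.5,0,10,0,0],[3.5,0,14,0,0],[3.5,-0.4,18,0,0]],
])

```text
t: 10.35
tool_pos: [0.4985, 0.0436, 0.2525]
tool_rot: [3.135, -0.188, 0.004]
contact_force: [-0.6, -0.1, -2.4]
opening: 0.0422
grip_force: 82.2
```

Call:
servo_tool([
  [[3.5,0,4,0,0],[3.5,0,8,0,0],[3.5,0,12,0,0],[3.5,0,16,0,0],[3.5,-0.2,20,0,0]],
])

```text
t: 10.85
tool_pos: [0.4724, -0.1551, 0.2526]
tool_rot: [3.135, -0.188, 0.004]
contact_force: [1.4, 0.2, -3.4]
opening: 0.0423
grip_force: 82.2
```

Call:
servo_tool([
  [[3.5,0,3,0,0],[3.5,0,5.5,0,0],[3.5,-0.3,7.5,0,0],[3.5,-0.3,8,0,0],[3.5,-0.3,8,0,0]],
])

```text
t: 11.35
tool_pos: [0.4598, -0.2328, 0.2523]
tool_rot: [3.136, -0.19, 0.001]
contact_force: [0.2, 0.5, -3.3]
opening: 0.0423
grip_force: 82.4
```

```bash
python3 - <<'E'
from h import *
im,K,Rc,c=cam('wrist'); im2,K2,R2,c2=cam('side')
o=ctrl.get_obs();print(o['t'],o['tool_pos'],o['contact_force'],o['tool_rot'],o['dq'].round(3),o['opening'],o['grip_force'])
d=np.load('top0.npz');i=d['im'];h=cv2.cvtColor(i,cv2.COLOR_RGB2HSV)
g=cv2.medianBlur(cv2.cvtColor(i,cv2.COLOR_RGB2GRAY),3)
print(cv2.HoughCircles(g[240:335,360:450],cv2.HOUGH_GRADIENT,1,50,param1=60,param2=15,minRadius=26,maxRadius=38))
p=proj(K2,R2,c2,o['tool_pos']);print(p)
u,v=p.astype(int);a=max(v-110,0);b=max(u-100,0)
W=np.zeros((600,800,3),np.uint8);W[:300,:400]=cv2.resize(im,(400,300));W[:600,400:]=cv2.resize(im2[a:a+300,b:b+200],(400,600))
cv2.imwrite('pics/w7.png',W[:,:,::-1]);print(a,b)
E
```

```text
11.45 [ 0.46002334 -0.23161151  0.25226891] [-0.21588219 -0.54226561 -3.9292599 ] [-3.13582431e+00  1.87420787e-01 -7.43243156e-04] [ 0.01  -0.004  0.003 -0.001  0.003 -0.001] 0.04216314402226672 82.36636349000037
None
[220.79333401 197.74198369]
87 120
```

View pics/w7.png

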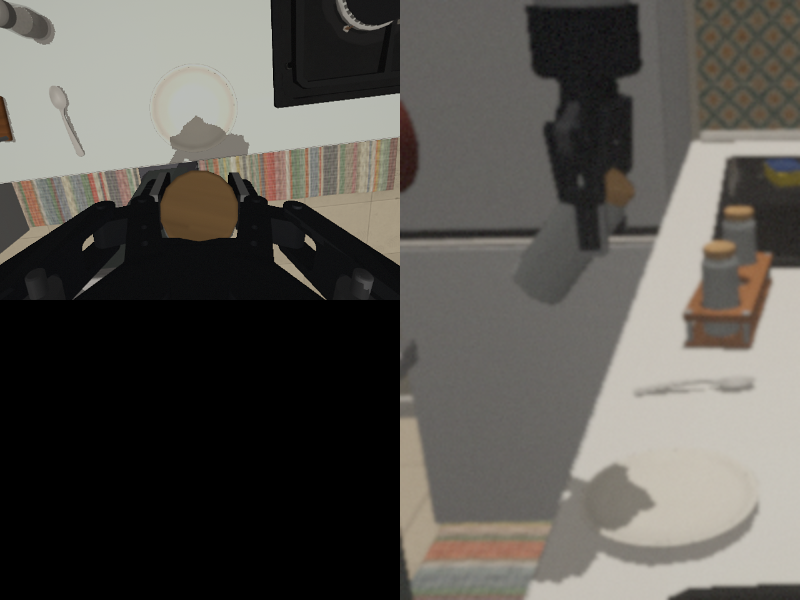

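```bash
python3 - <<'E'
from h import *
d=np.load('side0.npz');a=d['K'],d['Rc'],d['c']
P=np.array([.46,-.2316,.254]);X=np.array([.993,-.119,0]);Z=np.array([0,0,1.])
# full pixel coords of crop points
f=lambda x,y:((x-400)/2+120,y/2+87)
print('seen lid',f(618,188),'bottom',f(540,282))
for t in(35,40,45,50,55):
    ax=np.sin(np.radians(t))*X+np.cos(np.radians(t))*Z
    b=proj(*a,P-.069*ax);l=proj(*a,P+.033*ax);w=b-l;print(t,b.round(1),l.round(1),np.degrees(np.arctan2(-w[0],w[1])).round(1))
t=np.load('top0.npz');q=t['K'],t['Rc'],t['c']
im=cv2.cvtColor(t['im'],cv2.COLOR_RGB2HSV)
m=cv2.inRange(im,(15,18,150),(35,90,255))[235:335,360:455]
ys,xs=np.nonzero(cv2.morphologyEx(m,cv2.MORPH_OPEN,np.ones((3,3))));u,v=xs.min()+xs.max(),ys.min()+ys.max()
print(xs.min()+360,xs.max()+360,ys.min()+235,ys.max()+235,ray(*q,u/2+360,v/2+235,.015))
E
```

```text
seen lid (229.0, 181.0) bottom (190.0, 228.0)
35 [198.4 231.9] [231.9 178.8] 32.2
40 [195.1 229.6] [233.5 180. ] 37.8
45 [192. 227.] [235.  181.4] 43.3
50 [189.1 224.2] [236.5 182.8] 48.8
55 [186.4 221.2] [237.8 184.4] 54.3
373 454 258 334 [ 0.48129586 -0.24337876  0.015     ]
```

```bash
python3 - <<'E'
from h import *
w=cv2.imread('pics/w7.png')[:,400:];g=cv2.GaussianBlur(cv2.cvtColor(w,cv2.COLOR_BGR2GRAY),(5,5),0)[180:320,90:240]
s=cv2.createLineSegmentDetector().detect(g)[0][:,0]
for x1,y1,x2,y2 in s:
    L=np.hypot(x2-x1,y2-y1)
    if L>22: print([int(k) for k in(x1+490,y1+180,x2+490,y2+180)],round(L),round(np.degrees(np.arctan2(abs(x2-x1),abs(y2-y1))),1),'R' if (x2-x1)*(y2-y1)<0 else 'L')
E
```

```text
[638, 234, 608, 235] 30 89.4 R
[535, 236, 490, 237] 45 89.4 R
[639, 278, 626, 318] 42 17.4 R
[558, 201, 554, 179] 22 11.5 L
[490, 228, 538, 227] 48 88.5 R
[578, 248, 574, 205] 43 6.1 L
[596, 206, 600, 248] 42 5.0 L
[490, 242, 524, 243] 34 89.8 L
[613, 241, 636, 240] 24 88.3 R
[593, 256, 560, 301] 56 36.2 R
```

```bash
python3 - <<'E'
from h import *
for n in(5,6,7):
    w=cv2.imread(f'pics/w{n}.png')[:300,:400];h=cv2.cvtColor(w,cv2.COLOR_BGR2HSV)
    m=cv2.inRange(h,(8,80,60),(25,255,150))[150:245,150:250]
    col=m[:,45:55].max(1);r=np.nonzero(m.max(0))[0]
    ys=np.nonzero(col)[0]; wd=[(int(np.ptp(np.nonzero(q)[0])) if q.any() else 0) for q in m]
    print(n,(ys.min()+150)*1.6,max(wd)*1.6,(int(np.argmax(wd))+150)*1.6)
im,K,Rc,c=cam('wrist');o=ctrl.get_obs();P=o['tool_pos'];T=R.from_rotvec(o['tool_rot']).as_matrix();X=T[:,0];Y=T[:,1];Z=-T[:,2]
for top in(.035,.039,.043):
  for t in(35,40,45,50,55):
    s,k=np.sin(np.radians(t)),np.cos(np.radians(t));ax=s*X+k*Z;e=k*X-s*Z;C=P+top*ax
    print(top,t,'rim',proj(K,Rc,c,C+.0195*e)[1].round(1),'near',proj(K,Rc,c,C-.0195*e)[1].round(1),'w',(proj(K,Rc,c,C+.0195*Y)-proj(K,Rc,c,C-.0195*Y))[0].round(1),'wrow',proj(K,Rc,c,C)[1].round(1))
E
```

```text
5 240.0 158.4 256.0
6 240.0 158.4 240.0
7 272.0 123.2 324.8
0.035 35 rim 240.6 near 366.6 w 124.8 wrow 299.5
0.035 40 rim 234.1 near 355.2 w 123.4 wrow 289.9
0.035 45 rim 228.7 near 343.3 w 121.8 wrow 280.7
0.035 50 rim 224.3 near 331.1 w 120.0 wrow 272.1
0.035 55 rim 220.8 near 318.8 w 117.9 wrow 264.2
0.039 35 rim 236.5 near 366.9 w 129.5 wrow 297.4
0.039 40 rim 228.9 near 353.8 w 127.9 wrow 286.3
0.039 45 rim 222.6 near 340.1 w 125.9 wrow 275.8
0.039 50 rim 217.3 near 326.3 w 123.7 wrow 266.0
0.039 55 rim 213.2 near 312.4 w 121.3 wrow 257.0
0.043 35 rim 232.1 near 367.4 w 134.6 wrow 295.1
0.043 40 rim 223.4 near 352.3 w 132.6 wrow 282.4
0.043 45 rim 216.0 near 336.8 w 130.3 wrow 270.5
0.043 50 rim 210.0 near 321.1 w 127.7 wrow 259.4
0.043 55 rim 205.3 near 305.6 w 124.9 wrow 249.4
```

The lean is only about 40° and the canister sits off-centre in the pads, which is too marginal. I'll lean it further by easing its lower rim onto the free worktop between spoon and saucer.

Call:
servo_tool([
  [[3.5,1.0,-4,0,0],[3.5,2.0,-8,0,0],[3.5,3.0,-12,0,0],[3.5,4.1,-15.5,0,0],[3.5,4.1,-15.8,3,0]],
])

```text
t: 12.0
tool_pos: [0.5234, -0.0765, 0.2275]
tool_rot: [3.136, -0.178, 0.018]
contact_force: [0.0, -0.9, -3.6]
opening: 0.042
grip_force: 82.8
```

Call:
servo_tool([
  [[3.5,0,0,4,0],[3.5,0,0,8,0],[3.5,0,0,11,0],[3.5,0,0,13,0],[3.5,0,0,13.3,0]],
])

```text
t: 12.5
tool_pos: [0.517, -0.0784, 0.0859]
tool_rot: [-3.135, 0.185, 0.01]
contact_force: [0.1, 1.1, -3.3]
opening: 0.0423
grip_force: 82.7
```

```bash
cat > m.py <<'E'
from h import *
im,K,Rc,c=cam('wrist');o=ctrl.get_obs();print(o['t'],o['tool_pos'],o['contact_force'],o['opening'],o['grip_force'])
h=cv2.cvtColor(im,cv2.COLOR_RGB2HSV);m=cv2.inRange(h,(8,80,60),(25,255,200))[200:395,230:410]
m=cv2.morphologyEx(m,cv2.MORPH_OPEN,np.ones((5,5)))
r=[(200+i,np.nonzero(q)[0]) for i,q in enumerate(m) if q.any()]
print('rows',r[0][0],r[-1][0],'widths',[(i,int(np.ptp(x))) for i,x in r[::8]])
s,K2,R2,c2=cam('side');u,v=proj(K2,R2,c2,o['tool_pos']).astype(int)
g=cv2.cvtColor(s,cv2.COLOR_RGB2GRAY)[v-40:v+60,u-60:u+50];g=cv2.GaussianBlur(cv2.resize(g,None,fx=4,fy=4,interpolation=cv2.INTER_CUBIC),(7,7),0)
for x1,y1,x2,y2 in cv2.createLineSegmentDetector().detect(g)[0][:,0]:
    L=np.hypot(x2-x1,y2-y1);a=np.degrees(np.arctan2(abs(x2-x1),abs(y2-y1)))
    if L>35 and 20<a<75 and (x2-x1)*(y2-y1)<0: print('line',[round(float(k)) for k in(x1/4+u-60,y1/4+v-40,x2/4+u-60,y2/4+v-40)],round(L/4,1),round(a,1))
X=R.from_rotvec(o['tool_rot']).as_matrix()[:,0];P=o['tool_pos']
for t in(35,45,55):
    ax=np.sin(np.radians(t))*X+np.array([0,0,np.cos(np.radians(t))]);w=proj(K2,R2,c2,P-.069*ax)-proj(K2,R2,c2,P);print(t,'image angle',np.degrees(np.arctan2(-w[0],w[1])).round(1))
E
python3 m.py
```

```text
12.55 [ 0.51808278 -0.0788538   0.08740441] [ 0.32245222  0.26464562 -2.74516926] 0.041902416965203956 82.72190664138179
rows 274 385 widths [(274, 27), (282, 65), (290, 82), (298, 99), (306, 108), (314, 114), (322, 121), (330, 123), (338, 123), (346, 122), (354, 121), (362, 114), (370, 105), (378, 97)]
line [236, 275, 258, 248] 35.3 38.6
line [244, 218, 220, 284] 70.4 20.1
line [218, 295, 212, 302] 9.4 39.3
line [225, 289, 218, 295] 8.8 45.7
line [283, 304, 273, 311] 12.1 57.3
line [238, 296, 248, 293] 10.3 72.3
35 image angle 35.8
45 image angle 46.7
55 image angle 57.4
```

Call:
servo_tool([
  [[3.5,0,0,0.7,0],[3.5,0,0,1.3,0],[3.5,0.3,0,1.7,0],[3.5,0.8,0,2.1,0],[3.5,1.2,0,2.4,0]],
], newtons=40)

```text
t: 13.1
tool_pos: [0.5318, -0.0817, 0.0652]
tool_rot: [3.136, -0.188, 0.001]
contact_force: [-0.6, 1.0, -3.1]
opening: 0.0423
grip_force: 82.8
```

```bash
python3 m.py
```

```text
13.15 [ 0.53208221 -0.08172643  0.06483727] [-0.2128991  -0.36917273 -3.56405974] 0.042144125724355275 82.8128862963058
rows 274 385 widths [(274, 28), (282, 65), (290, 82), (298, 99), (306, 108), (314, 114), (322, 121), (330, 123), (338, 123), (346, 122), (354, 120), (362, 113), (370, 106), (378, 97)]
line [247, 283, 263, 262] 26.2 39.0
line [240, 229, 220, 282] 57.1 20.2
line [232, 290, 219, 304] 18.7 41.7
line [290, 304, 279, 313] 14.3 52.9
35 image angle 36.3
45 image angle 47.2
55 image angle 57.7
```

Call:
servo_tool([
  [[3.5,0.3,0,0.4,0],[3.5,0.7,0,0.8,0],[3.5,1.1,0,1.1,0],[3.5,1.5,0,1.4,0]],
], newtons=40)

```text
t: 13.6
tool_pos: [0.5478, -0.0838, 0.0536]
tool_rot: [3.135, -0.188, 0.003]
contact_force: [-1.7, 1.0, 7.9]
opening: 0.0423
grip_force: 81.0
```

```bash
python3 m.py
```

```text
13.65 [ 0.5482106  -0.08382832  0.05328792] [-0.79513953  1.21511131  7.30140959] 0.042374432135416196 80.92250304180197
rows 263 385 widths [(263, 14), (271, 63), (279, 83), (287, 99), (295, 107), (303, 114), (311, 121), (319, 121), (327, 121), (335, 121), (343, 114), (351, 107), (359, 99), (367, 89), (375, 69), (383, 30)]
line [253, 280, 274, 264] 27.0 51.5
line [261, 244, 267, 234] 11.7 31.4
line [240, 291, 227, 306] 19.8 40.6
35 image angle 36.8
45 image angle 47.6
55 image angle 58.0
```

The worktop push is turning it: the lean is now about 48°. One more small step for margin.

Call:
servo_tool([
  [[3.5,0.4,0,0.3,0],[3.5,0.8,0,0.6,0],[3.5,0.8,0,0.6,0]],
])

```text
t: 14.0
tool_pos: [0.5555, -0.0847, 0.047]
tool_rot: [3.135, -0.188, 0.002]
contact_force: [-2.1, 0.2, 5.1]
opening: 0.0424
grip_force: 80.0
```

Call:
servo_tool([
  [[3.5,0,0,-1,0],[3.5,0,0,-4,0],[3.5,0,0,-9,0],[3.5,0,0,-14,0],[3.5,0,0,-18,0]],
], newtons=80)

```text
t: 14.5
tool_pos: [0.5546, -0.0843, 0.2287]
tool_rot: [3.135, -0.188, 0.005]
contact_force: [1.0, 0.3, -2.7]
opening: 0.0421
grip_force: 81.8
```

```bash
python3 m.py; python3 -c "
from station import ctrl;print(ctrl.get_obs()['tool_rot'])"
```

```text
14.55 [ 0.55791287 -0.08524429  0.23707884] [ 3.58948787 -0.6012295   3.93156228] 0.042063932755399824 81.83131422410952
rows 261 383 widths [(261, 24), (269, 65), (277, 82), (285, 100), (293, 107), (301, 116), (309, 121), (317, 121), (325, 121), (333, 119), (341, 113), (349, 105), (357, 98), (365, 85), (373, 65), (381, 26)]
line [276, 199, 261, 211] 19.5 51.7
line [266, 157, 257, 183] 27.2 20.3
line [258, 184, 271, 173] 16.8 50.2
line [262, 242, 270, 228] 15.2 29.7
line [248, 207, 235, 242] 37.5 20.3
35 image angle 34.2
45 image angle 44.5
55 image angle 54.7
[ 3.13265492 -0.18768271  0.02317807]
```

Call:
servo_tool([
  [[3.5,-1.2,3,0,0],[3.5,-2.8,7,0,0],[3.5,-4.4,11,0,0],[3.5,-5.6,14,0,0],[3.5,-6.1,15.2,0,0]],
])

```text
t: 15.1
tool_pos: [0.4735, -0.2296, 0.2238]
tool_rot: [-3.135, 0.192, 0.003]
contact_force: [0.3, 0.2, -2.8]
opening: 0.0426
grip_force: 82.2
```

Call:
servo_tool([
  [[3.5,0,0,0,0],[3.5,0,0,0,0],[3.5,0,0,0,0],[3.5,0,0,0,0],[3.5,0,0,0,0]],
])

```text
t: 15.6
tool_pos: [0.4758, -0.2271, 0.2252]
tool_rot: [-3.136, 0.186, -0.0]
contact_force: [0.9, -0.3, -3.7]
opening: 0.0419
grip_force: 82.2
```

```bash
python3 m.py; python3 - <<'E'
from h import *
o=ctrl.get_obs();print(o['dq'].round(3))
im,K,Rc,c=cam('wrist');h=cv2.cvtColor(im,cv2.COLOR_RGB2HSV)
print('lid',ray(K,Rc,c,320,320,o['tool_pos'][2]+.025))
m=cv2.inRange(h,(15,12,190),(35,90,255))[60:260];m=cv2.morphologyEx(m,cv2.MORPH_OPEN,np.ones((5,5)))
C=max(cv2.findContours(m,cv2.RETR_EXTERNAL,cv2.CHAIN_APPROX_NONE)[0],key=cv2.contourArea);x,y,w,hh=cv2.boundingRect(C);print(x,y+60,w,hh)
# saucer: width line w=150mm; use widest row
rows=[np.ptp(np.nonzero(r)[0]) if r.any() else 0 for r in m];i=int(np.argmax(rows));n=np.nonzero(m[i])[0]
l,r=ray(K,Rc,c,n.min(),i+60,.018),ray(K,Rc,c,n.max(),i+60,.018);print('saucer',(l+r)/2,np.linalg.norm(l-r),'top edge',ray(K,Rc,c,x+w/2,y+60,.018))
s,K2,R2,c2=cam('side');b=ray(K2,R2,c2,254,340,.015);print('saucer side',b)
E
```

```text
15.65 [ 0.47573682 -0.22727895  0.22532151] [-0.69450851  0.49898884 -3.00734836] 0.041967411731075904 82.19876088202
rows 261 383 widths [(261, 24), (269, 64), (277, 86), (285, 101), (293, 109), (301, 116), (309, 121), (317, 121), (325, 121), (333, 119), (341, 113), (349, 105), (357, 98), (365, 85), (373, 65), (381, 25)]
line [245, 217, 238, 232] 16.3 22.4
line [260, 173, 252, 196] 24.4 20.1
line [261, 244, 270, 228] 18.4 30.2
line [239, 232, 224, 273] 43.7 20.2
35 image angle 33.1
45 image angle 44.2
55 image angle 55.1
[-0.006 -0.002 -0.002 -0.001 -0.001  0.002]
lid [ 0.48649579 -0.22897183  0.25033282]Traceback (most recent call last):
  File "<stdin>", line 6, in <module>
ValueError: max() iterable argument is empty
```

```bash
python3 -c "
from station import ctrl;print(ctrl.finish_job())"
```

```text
the job is handed in; nothing more can be done
None
```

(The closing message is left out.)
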